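Assemble the two-bay seed propagator

ROBOT

A 6-joint arm with a two-finger parallel gripper is mounted at the origin on the work surface. World frame = base frame: x ahead of the robot, y to its left, z up, the work surface at z = 0. Lengths are in mm, angles in rad, forces in N, time in s.
With the tool pointing down it reaches from about 275 to 750 mm from the base axis. Payload 10.2 kg.
Tool frame: the origin (TCP) lies at the very end of the fingers, on their centre line; the grasp point (between the pads) lies ctrl.grip_depth behind it (ctrl.grip_depth is the distance from the TCP to the grasp point, in mm); z points along the fingers, y is the direction in which the jaws open and shut (so a half turn about z gives the same grasp; the last joint's range is limited). The gripper opens to 85 mm and grips with 20 to 120 N. Pads are 22 mm wide; open, the fingers measure 114 mm over their backs; the gripper's body (76 mm by 85 mm) begins 54 mm behind the grasp point. The pads swing forward as they close: fully open they stand 13 mm farther back than shut.
Start: joints at [0.926, 0.313, 1.498, -0, 1.331, -0.223], TCP at [214.95, 478.986, 231.294] pointing down, gripper open.
Joint ranges: [-2.94, 2.94], [-0.97, 2.17], [0.19, 2.56], [-1.23, 4.37], [0.02, 3.11], [-2.88, 2.88]. Speed limits (rad/s): [2.39, 2.39, 3.01, 3.14, 3.14, 3.14].

INTERFACE

Orientations are given as a unit quaternion [w, x, y, z].
In Python, from rig import telemetry, eyes, ctrl, nets gives the robot as it stands. The module is installed in compiled form; this text tells all that it offers.
- The arm moves only by the tool drive_tool, never from a script. Its argument "series" is text: rows parted by semicolons, each of 7 numbers parted by spaces: the shift along the tool's x, y, z normalised to -1 to 1, where 1 is 0.12 m, then the turn, a rotation vector about the tool's x, y, z normalised to -1 to 1, where 1 is 0.5 rad, then the opening, from 0 (shut) to 1 (fully open). In form: tx ty tz wx wy wz hand; .... A call has 1 to 20 rows; each row is the pose to reach, as a shift and turn from the pose measured when the call began, along the tool's axes at that moment; what a row does not reach only later rows make up. A row lasts 1/10 s, in which the tool goes at most 50 mm and 8.59 degrees, less where a joint would pass 70% of its speed; a pose out of reach is approached as far as the arm can. A call with a number of a shift or a turn outside -1 to 1 is refused whole. A call with a gripper value outside its range is refused whole. The fingers move at their own pace and stop on an object; "newtons" is the grip in N (left out, the last holds). Time passes only in rows, so rows that repeat a pose let the fingers close. It gives the time, the measured TCP pose, the force and the opening at its end, in the units of the state.
- telemetry.sense(): the state, without advancing time (a new reading comes with each control period).
- eyes.capture(name): name is "scene" or "top" or "wrist"; returns a dict with "frame" (384x512x3 uint8, red, green, blue), "fx", "fy", "cx", "cy" (pixels), "D" ([k1, k2, p1, p2, k3] as OpenCV has them; the pictures are not rectified), "view" (4x4, takes a point from world to camera coordinates). Camera axes: x right, y up, looking along -z (the intrinsics and any distortion apply to the point x, -y, -z); pixel columns grow to the right and rows downward; lengths in mm; the calibration is good to about 2 mm. A picture is of the moment at which its call begins. There is no depth.
- ctrl.finish_job(): hands the job in, once; it reports no verdict.
Trained networks look in a picture, given as the dict that the camera call returned (one of the last four; its "shot" number tells which), for a name from the list of things; names that differ only in an ending like _2 or _b are one class to them, and where a whole thing is asked for, a point or a joint stands for the part that bears it (a point fixed in the world has none). Each returns a list of dicts, best first, with "confidence" (0 to 1); they miss things now and then, are a little off and sometimes report something else, mostly with a low value. They report only what shows in the picture. A call takes as long as a camera call.
- nets.spot_in(name, picture): "rect" ([left, top, right, bottom] in pixels, round what is visible of it).
The state is a dict: "time_s": time; "joints": joint angles; "dq": joint speeds; "tau": joint torques, N m; "eef_pos": TCP position; "ee_rot": TCP orientation; "force": force on the tool from outside, world axes, zero at the start; "wrist_torque": the same for the moment, N m; "grip_width": opening from 0.0 (shut) to 1.0 (fully open).
Only numpy, scipy, OpenCV 4.12 (cv2) and the standard library are available. Lean on these libraries where they do the work, as an engineer would, in place of code of your own. Each camera call takes 0.05 s, during which the arm holds its last target. There are 200 camera calls.

TASK

Put the seed propagator together in the green tray: first set both black cell inserts fully down into the bays that match their colour (yellow handle into the yellow-marked bay, white into the white), then seat the tall clear collar inside the tray's rim all the way round, and last put the lid with the red grip fully down over the collar. Leave everything level and at rest, and do not move the clay pot or the round dial that stand about.

Things in the scene. Friction and masses are not known exactly. Their poses are not given: they have to be found in the camera images.
- tray: Fixed green tray; origin: centre of underside, z up; x along its length (within 0.4 rad of world +y). Walls 168 x 118 mm outside, 5 thick; floor 5; a 6 mm rib at x=0, top 45 up, parts two bays. Flat ledge on top, 50 up; round it a lip 12 high sloping out: inside 178x128 at foot, 188x138 at top. Overall 213x146. Yellow clip on the lip at the +x end, white at -x; bay floors coloured alike.
- bay_yellow (a point): Centre of the yellow-marked bay (41 mm towards +x from the tray's middle), on its floor, 5 mm above the tray's underside, 45 mm below the ledge. Axes as the tray's. The bay is 76 mm (x) by 108 mm (y).
- bay_white (a point): Centre of the white-marked bay (41 mm towards -x from the tray's middle), on its floor, 5 mm above the tray's underside, 45 mm below the ledge. Axes as the tray's. The bay is 76 mm (x) by 108 mm (y).
- insert_yellow: Loose black 2x3-cell insert, about 120 g; origin: centre of underside, z up. Top plate 68 (x) by 100 mm (y), upper face 40 up; below it 52 x 86. Yellow upright handle in the middle, 10 mm thick (x), 44 long (y), from 40 to 75 up: pinch it across its thickness from above. 4 mm to spare all round in its bay; either way round. At the start x is within 0.4 rad of world +y.
- insert_white: The same insert with a white handle and white end strips: sizes, origin, axes and start direction as the yellow one.
- collar: Loose pale clear frame, blue top edge, about 160 g; origin: centre of underside, z up. 172 (x) by 122 mm (y), walls 6, 70 high, open above and below. Blue bar 12 mm thick (x) across it along y at x=0, 50 to 70 up: pinch its middle across the thickness from above. Stands on the tray's ledge inside the lip, 3 mm to spare all round; either way round. At the start x is within 0.4 rad of world +y.
- lid: Loose pale clear lid, red edge lines, about 150 g; origin: centre, level with the skirt's lower edge, z up. Plate underside 10, top 15 mm up. Skirt inside 178 (x) x 128 (y) at top, 188x138 at bottom. Red grip 14 thick (x), 44 long (y), 15 to 50 up: pinch across its thickness. Plate rests on collar's top: origin 110 above the tray's. Either way round. At start x is within 0.4 rad of world +y.
- clay_pot: Bystander, not to be moved: small empty terracotta pot, 68 mm across, 60 mm tall, standing loose. Origin: centre of the underside.
- dial: Bystander, not to be moved: round white thermometer dial lying on the table, 64 mm across, 22 mm tall. Origin: centre of the underside.

How it is judged (in metres and radians):
On the way, in this order (a step that is already met when the one before it is completed fails the run):
1. both cell inserts sit fully down in the bays of their own colour (horizontal distance between insert_yellow and bay_yellow below 0.01 m and z of insert_yellow in the frame of tray between 0 and 0.01 m and angle between each of insert_yellow, insert_white's own z axis and vertical below 0.08 rad and angle between the x axis of each of insert_yellow, insert_white and the x axis of tray, either way round below 0.2 rad and horizontal distance between insert_white and bay_white below 0.01 m and z of insert_white in the frame of tray between 0 and 0.01 m), for 0.2 s.
2. then the collar stands level on the tray's ledge, inside the lip (all of step 1 and horizontal distance between collar and tray below 0.01 m and z of collar in the frame of tray between 0.046 and 0.055 m and angle between collar's own z axis and vertical below 0.04 rad and angle between the x axis of collar and the x axis of tray, either way round below 0.15 rad), for 0.2 s.
3. then the lid lies level and fully down over the collar (all of step 2 and horizontal distance between lid and tray below 0.015 m and z of lid in the frame of tray between 0.106 and 0.115 m and angle between lid's own z axis and vertical below 0.04 rad and angle between the x axis of lid and the x axis of tray, either way round below 0.15 rad and horizontal distance between lid and collar below 0.01 m), for 0.2 s.
At the end, for the whole second after the job is handed in: Inserts on their own bays' floors (within 10 mm of centre, 0.08 rad of level, 0.2 rad of square); collar on the ledge (10 mm, 0.04, 0.15), underside 46-55 mm above the tray's; lid on the collar (10 mm of it, 15 of tray; 0.04, 0.15), origin 106-115 mm above the tray's; all at rest (all of step 3 and linear speed of each of insert_yellow, insert_white, collar, lid below 0.01 m/s and angular speed of each of insert_yellow, insert_white, collar, lid below 0.1 rad/s); the robot touches nothing.
It fails at once if the clay pot is moved by more than 20 mm (distance of clay_pot from where it was at the start of the episode above 0.02 m).
It fails at once if the dial is moved by more than 20 mm (distance of dial from where it was at the start of the episode above 0.02 m).
It also fails if it takes over 112 s, if anything falls off the work surface, if the arm or the gripper's body presses on something with over 40 N, if the wrist force passes 120 N, or if a joint passes its speed limit or range.

## Working session

There is one attempt and no reset: what is moved stays moved. The work goes in short steps, Python scripts to look and compute and a tool call to move; the robot and the scene stay as the last step left them, time stands still between calls to the robot, and variables do not carry over. Pictures are saved under pics/ and viewed, about 12 in all and at most 16, crops included, and the job is handed in when it is done.

Besides the shell and the picture viewer there is one more tool, called as name(argument=value, ...), one argument or row to a line, values as JSON. drive_tool: Moves the arm, as the interface text tells. Scaled input: -1 to 1 covers 0.12 m each way for a shift and 0.5 rad each way for a turn. Its arguments: {"type":"object","properties":{"series":{"type":"string"},"newtons":{"type":"number"}},"required":["series"]}

```bash
mkdir -p pics; cat > h.py <<'E'
import numpy as np, cv2
from scipy.spatial.transform import Rotation as R
from rig import telemetry, eyes, ctrl, nets
def K(p): return np.array([[p['fx'],0,p['cx']],[0,p['fy'],p['cy']],[0,0,1.]])
def pix2w(p,uv,z):
    n=cv2.undistortPoints(np.array(uv,float).reshape(-1,1,2),K(p),np.array(p['D'],float))[:,0]
    V=np.array(p['view']); Rm=V[:3,:3]; c=-Rm.T@V[:3,3]
    d=np.c_[n[:,0],-n[:,1],-np.ones(len(n))]@Rm
    zz=np.broadcast_to(z,(len(d),))
    return c+d*((zz-c[2])/d[:,2])[:,None]
def w2pix(p,P):
    P=np.array(P,float).reshape(-1,3);V=np.array(p['view']);C=P@V[:3,:3].T+V[:3,3]
    C=C*[1,-1,-1]
    return cv2.projectPoints(C.reshape(-1,1,3),np.zeros(3),np.zeros(3),K(p),np.array(p['D'],float))[0][:,0]
def save(p,n,crop=None,s=1):
    f=p['frame'][:,:,::-1]
    if crop: f=f[crop[1]:crop[3],crop[0]:crop[2]]
    cv2.imwrite(f'pics/{n}.png',cv2.resize(f,None,fx=s,fy=s,interpolation=cv2.INTER_CUBIC))
E
python3 - <<'E'
from h import *
import pickle
s=telemetry.sense();print(s, ctrl.grip_depth)
D={}
for c in ['top','scene']:
    p=eyes.capture(c);D[c]=p;save(p,c,s=1.5)
    V=np.array(p['view']);print(c,-V[:3,:3].T@V[:3,3],p['fx'],p['D'])
    for n in ['tray','insert_yellow','insert_white','collar','lid','clay_pot','dial']:
        print(n,[(np.round(d['rect']).tolist(),round(d['confidence'],2)) for d in nets.spot_in(n,p)[:3]])
pickle.dump(D,open('D.pkl','wb'))
E
```

```text
{'time_s': 0.0, 'joints': array([ 9.25560047e-01,  3.13440487e-01,  1.49842830e+00, -2.24512117e-05,
        1.33100435e+00, -2.23401514e-01]), 'dq': array([-7.34171163e-04,  6.80942231e-04,  4.15608113e-04,  1.85271508e-03,
        2.98783247e-05, -7.99789340e-04]), 'tau': array([-1.17705789e-03, -4.12250662e+01, -2.59745389e+01, -2.69604134e-04,
        4.15256945e-03,  1.34569527e-05]), 'eef_pos': array([214.81241802, 478.76052339, 230.74325063]), 'ee_rot': array([-2.59519106e-04,  2.09354384e-01,  9.77839625e-01, -5.85388671e-04]), 'force': array([ 1.05534373, -0.08324455, -0.50930077]), 'wrist_torque': array([-0.044984  ,  0.06898184,  0.00423161]), 'grip_width': 0.9989821220573201} 18.700000000000003
top [ 361.89772929   -9.35290683 1392.40877075] 445.12655543567615 [-0.01487806  0.          0.          0.          0.        ]
tray [([91.0, 196.0, 164.0, 255.0], 0.79)]
insert_yellow [([290.0, 139.0, 321.0, 178.0], 0.65)]
insert_white [([229.0, 142.0, 257.0, 175.0], 0.64)]
collar [([338.0, 194.0, 403.0, 246.0], 0.73)]
lid [([225.0, 190.0, 294.0, 247.0], 0.69), ([90.0, 198.0, 168.0, 257.0], 0.69)]
clay_pot [([182.0, 157.0, 205.0, 175.0], 0.97), ([92.0, 196.0, 166.0, 256.0], 0.41)]
dial [([138.0, 164.0, 160.0, 187.0], 0.64)]
scene [1132.19461923  347.29892634 1140.21409165] 428.75655612814137 [-0.12167618  0.          0.          0.          0.        ]
tray [([338.0, 199.0, 418.0, 261.0], 0.82)]
insert_yellow [([171.0, 186.0, 206.0, 221.0], 0.57)]
insert_white [([220.0, 214.0, 259.0, 252.0], 0.73)]
collar [([147.0, 104.0, 209.0, 166.0], 0.59)]
lid [([229.0, 163.0, 298.0, 208.0], 0.89), ([172.0, 188.0, 202.0, 222.0], 0.63)]
clay_pot [([280.0, 235.0, 306.0, 264.0], 0.87), ([219.0, 212.0, 260.0, 252.0], 0.27)]
dial [([329.0, 262.0, 352.0, 282.0], 0.92)]
```

```bash
python3 - <<'E'
from h import *
import pickle
D=pickle.load(open('D.pkl','rb'))
save(D['top'],'topc',(80,130,240,270),5)
save(D['top'],'topd',(215,130,415,260),4)
E
```

```text
(no output)
```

View pics/top.png

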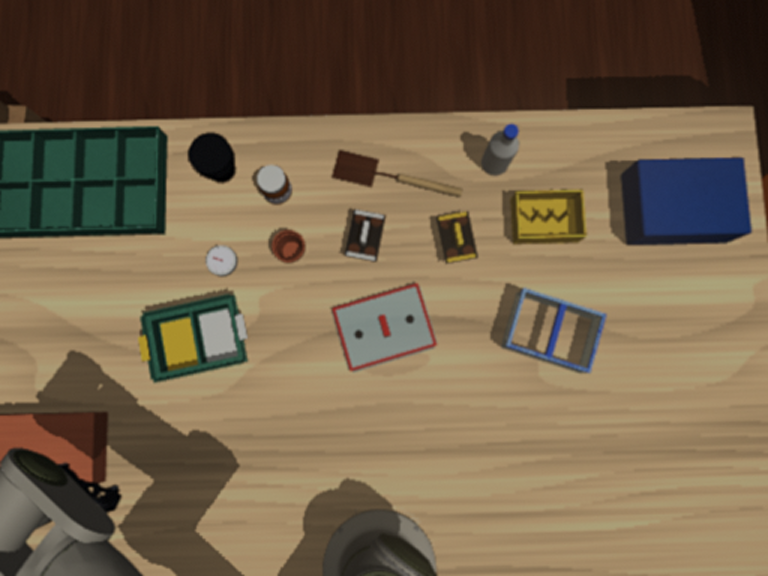

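View pics/topc.png

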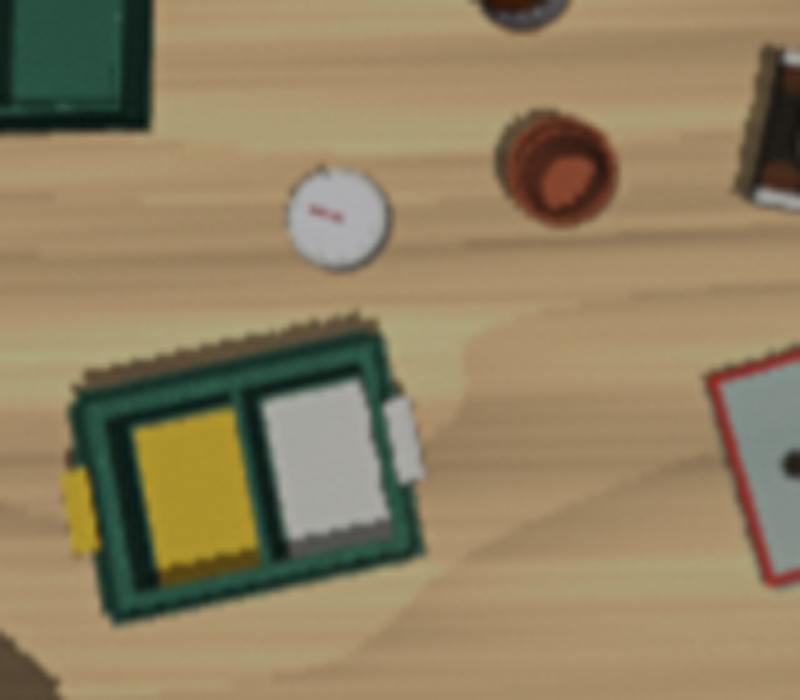

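View pics/topd.png

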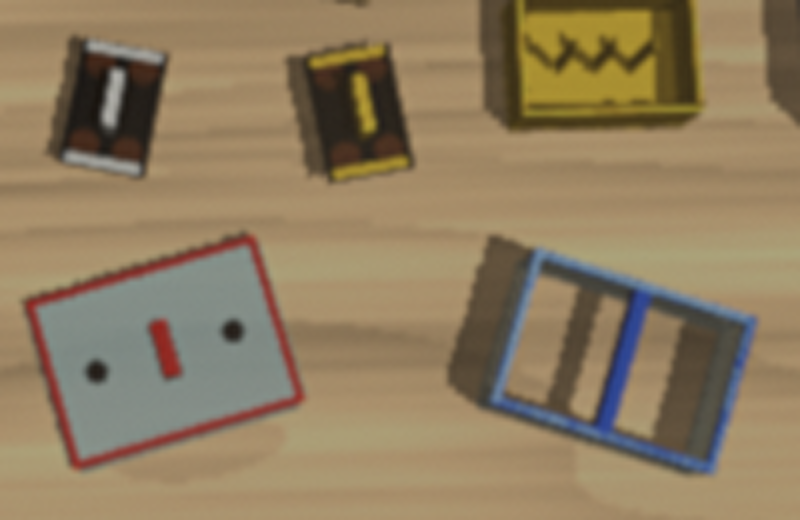

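The top view shows the tray at left, yellow bay on the left. White insert is at crop px (112,108), yellow at (360,113), lid at (165,350) and collar at (622,360). I'll measure from these corners.

```bash
python3 - <<'E'
from h import *
import pickle
p=pickle.load(open('D.pkl','rb'))['top']
def o(pts,c,s): return (np.array(pts,float)+.5)/s-.5+np.array(c)
C=((80,130),5);Dd=((215,130),4)
items={'tray':([(75,400),(115,622),(422,552),(375,330)],C,62),
'collar':([(535,248),(492,403),(714,472),(755,318)],Dd,70),
'lid':([(27,302),(77,467),(302,400),(253,236)],Dd,13),
'iw':([(85,38),(60,158),(143,177),(168,56)],Dd,40),
'iy':([(307,58),(330,182),(412,165),(385,43)],Dd,40)}
for n,(pts,(c,s),z) in items.items():
    w=pix2w(p,o(pts,c,s),z)[:,:2]
    # order: left-top, left-bottom, right-bottom, right-top ; left = +y, top=+x
    m=w.mean(0); ax=(w[0]+w[1]-w[2]-w[3])/2; ay=(w[1]+w[2]-w[0]-w[3])/2
    print(n,m.round(1),'len',np.linalg.norm(ax).round(1),np.linalg.norm(ay).round(1),'angx',np.arctan2(ax[1],ax[0]).round(3),'angy+90',(np.arctan2(ay[1],ay[0])-np.pi/2).round(3))
for n,pts,(c,s),z in [('bays y',[(195,493)],C,5),('bay w',[(325,465)],C,5),('hw',[(112,98)],Dd,75),('hy',[(363,104)],Dd,75),('lidgrip',[(165,349)],Dd,50),('pot',[(560,168)],C,60),('dial',[(338,217)],C,22)]:
    print(n,pix2w(p,o(pts,c,s),z).round(1))
q=telemetry.sense()['ee_rot'];print(R.from_quat(q,scalar_first=True).as_matrix().round(3))
E
```

```text
tray [462.3 355.3] len 185.1 136.4 angx 1.774 angy+90 -4.508
collar [ 458.4 -366.2] len 171.1 120.6 angx 1.237 angy+90 1.245
lid [478.8 -25.2] len 182.6 133.6 angx 1.832 angy+90 -4.447
iw [667.    9.5] len 66.1 97.5 angx 1.322 angy+90 1.348
iy [ 658.5 -180.1] len 63.6 99.1 angx 1.746 angy+90 -4.558
bays y [[456.3 403.1   5. ]]
bay w [[471.7 322.1   5. ]]
hw [[666.1  10.3  75. ]]
hy [[ 656.6 -179.4   75. ]]
lidgrip [[476.9 -24.9  50. ]]
pot [[645.2 166.9  60. ]]
dial [[625.6 311.2  22. ]]
[[-0.912  0.409  0.   ]
 [ 0.409  0.912  0.   ]
 [-0.     0.    -1.   ]]
```

```bash
cat >> h.py <<'E'
def plan(x,y,z,ang=None):
    """print normalised shift/turn to put TCP at x,y,z with tool y along world angle ang (mod pi), tool z down"""
    s=telemetry.sense();Rm=R.from_quat(s['ee_rot'],scalar_first=True)
    M=Rm.as_matrix();d=M.T@(np.array([x,y,z])-s['eef_pos'])/120
    a=np.arctan2(M[1,1],M[0,1])
    w=np.zeros(3)
    if ang is not None:
        a2=ang+np.pi*np.round((a-ang)/np.pi)
        yv=np.array([np.cos(a2),np.sin(a2),0]);zv=np.array([0,0,-1.]);T=np.c_[np.cross(yv,zv),yv,zv]
        w=R.from_matrix(M.T@T).as_rotvec()/.5
    n=int(np.ceil(abs(d).max()))
    print('t',round(s['time_s'],2),'pos',s['eef_pos'].round(1),'yaw',a.round(3),'f',s['force'].round(1),'grip',round(s['grip_width'],3),'j6',s['joints'][5].round(2))
    print('total',d.round(3),'calls',n,'each',(d/n).round(3),'turn',w.round(3))
E
python3 -c "
from h import *
plan(667,10,160,1.335)"
```

```text
t 0.8 pos [215.  479.  231.3] yaw 1.149 f [0.7 0.  0.2] grip 1.0 j6 -0.22
total [-5.037 -2.023  0.594] calls 6 each [-0.839 -0.337  0.099] turn [ 0.     0.    -0.372]
```

drive_tool(
  series="-0.84 -0.34 0.1 0 0 0 0.6;-0.84 -0.34 0.1 0 0 0 0.6;-0.84 -0.34 0.1 0 0 0 0.6;-0.84 -0.34 0.1 0 0 0 0.6",
)

```text
time_s: 1.2
eef_pos: [291.0, 399.8, 219.3]
ee_rot: [-0.0, 0.211, 0.978, -0.0]
force: [-0.3, -0.1, -0.2]
grip_width: 0.598
```

drive_tool(
  series="-0.84 -0.34 0.1 0 0 0 0.6;-0.84 -0.34 0.1 0 0 0 0.6;-0.84 -0.34 0.1 0 0 0 0.6;-0.84 -0.34 0.1 0 0 0 0.6",
)

```text
time_s: 1.6
eef_pos: [366.3, 321.2, 207.3]
ee_rot: [-0.0, 0.211, 0.977, 0.0]
force: [-0.6, 0.1, 0.8]
grip_width: 0.6
```

drive_tool(
  series="-0.84 -0.34 0.1 0 0 0 0.6;-0.84 -0.34 0.1 0 0 0 0.6;-0.84 -0.34 0.1 0 0 0 0.6;-0.84 -0.34 0.1 0 0 0 0.6",
)

```text
time_s: 2.0
eef_pos: [441.1, 243.3, 195.2]
ee_rot: [-0.0, 0.212, 0.977, 0.0]
force: [-1.2, -0.2, -1.5]
grip_width: 0.599
```

drive_tool(
  series="-0.84 -0.34 0.1 0 0 0 0.6;-0.84 -0.34 0.1 0 0 0 0.6;-0.84 -0.34 0.1 0 0 0 0.6;-0.84 -0.34 0.1 0 0 0 0.6",
)

```text
time_s: 2.4
eef_pos: [515.7, 165.7, 183.0]
ee_rot: [-0.001, 0.211, 0.977, 0.0]
force: [0.6, 0.4, 0.4]
grip_width: 0.6
```

drive_tool(
  series="-0.84 -0.34 0.1 0 0 0 0.6;-0.84 -0.34 0.1 0 0 0 0.6;-0.84 -0.34 0.1 0 0 0 0.6;-0.84 -0.34 0.1 0 0 0 0.6",
)

```text
time_s: 2.8
eef_pos: [590.2, 88.5, 170.7]
ee_rot: [-0.001, 0.211, 0.977, 0.001]
force: [-1.2, 0.4, -0.2]
grip_width: 0.597
```

drive_tool(
  series="-0.84 -0.34 0.1 0 0 -0.36 0.6;-0.84 -0.34 0.1 0 0 -0.36 0.6;-0.84 -0.34 0.1 0 0 -0.36 0.6;-0.84 -0.34 0.1 0 0 -0.36 0.6;-0.84 -0.34 0.1 0 0 -0.36 0.6",
)

```text
time_s: 3.3
eef_pos: [664.3, 12.4, 159.1]
ee_rot: [-0.001, 0.121, 0.993, 0.001]
force: [-0.2, 0.7, -0.2]
grip_width: 0.602
```

```bash
python3 -c "
from h import *
plan(667,10,48,1.335)
p=eyes.capture('wrist');f=p['frame'].copy()
for P in w2pix(p,[[667,10,75],[667+22*np.sin(1.335),10-22*np.cos(1.335),75],[667-22*np.sin(1.335),10+22*np.cos(1.335),75]]): cv2.circle(f,tuple(int(v) for v in P.round()),2,(255,0,255),-1);print(P)
p['frame']=f;save(p,'w1',s=1.5);V=np.array(p['view']);print(-V[:3,:3].T@V[:3,3])
import pickle;pickle.dump(p,open('w1.pkl','wb'))
"
```

```text
t 3.3 pos [664.3  12.4 159.1] yaw 1.328 f [-0.2  0.7 -0.2] grip 0.602 j6 -1.49
total [-0.029 -0.016  0.926] calls 1 each [-0.029 -0.016  0.926] turn [ 0.003 -0.005 -0.015]
[257.19558423 199.09740406]
[257.45522219 226.15984829]
[256.91952441 170.47450489]
[586.22117135  32.13515553 301.55843002]
```

View pics/w1.png

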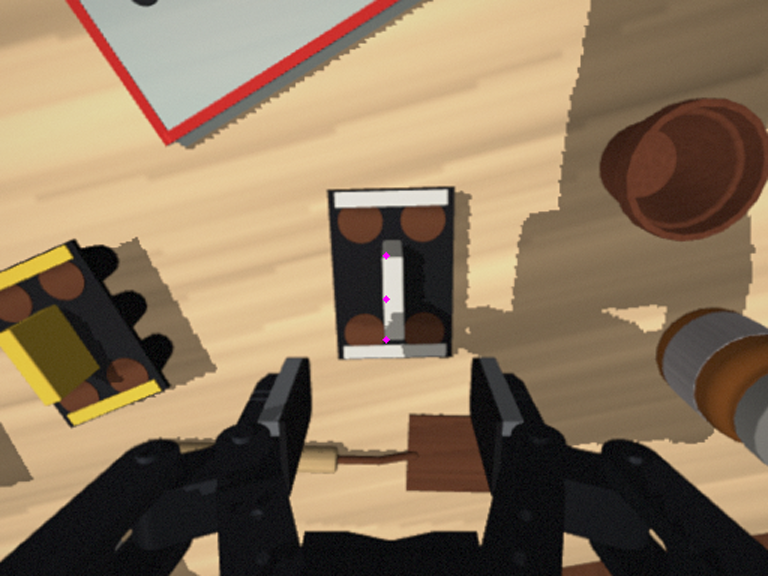

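The wrist view shows the white handle top centred at about (393,298). My prediction was (386,299), so the handle is about 3 mm further toward +y. Correcting and grasping.

```bash
python3 -c "
from h import *
import pickle
p=pickle.load(open('w1.pkl','rb'))
print(pix2w(p,[[(393+.5)/1.5-.5,(297+.5)/1.5-.5]],75))
a=pix2w(p,[[330/1.5,189/1.5],[453/1.5,187/1.5],[453/1.5,357/1.5],[340/1.5,358/1.5]],40);print(a.mean(0),a)
d=a[1]+a[2]-a[0]-a[3];print(np.arctan2(d[1],d[0]))
plan(666.5,13,48,1.335)"
```

```text
[[666.85578439  13.58090469  75.        ]]
[668.32135546  14.19334902  40.        ] [[612.17316809  -7.14099926  40.        ]
 [626.80884195  56.48343328  40.        ]
 [724.879077    36.40378168  40.        ]
 [709.42433478 -28.97281963  40.        ]]
1.341636625456406
t 3.35 pos [664.3  12.3 159.3] yaw 1.328 f [ 0.5 -0.7 -0.5] grip 0.6 j6 -1.49
total [-0.019  0.008  0.927] calls 1 each [-0.019  0.008  0.927] turn [ 0.003 -0.004 -0.014]
```

drive_tool(
  series="-0.02 0.01 0.2 0 0 -0.02 0.6;-0.02 0.01 0.45 0 0 -0.02 0.6;-0.02 0.01 0.65 0 0 -0.02 0.6;-0.02 0.01 0.8 0 0 -0.02 0.6;-0.02 0.01 0.92 0 0 -0.02 0.6;-0.02 0.01 0.92 0 0 -0.02 0.6;-0.02 0.01 0.92 0 0 -0.02 0;-0.02 0.01 0.92 0 0 -0.02 0;-0.02 0.01 0.92 0 0 -0.02 0;-0.02 0.01 0.92 0 0 -0.02 0;-0.02 0.01 0.92 0 0 -0.02 0;-0.02 0.01 0.92 0 0 -0.02 0",
  newtons=40,
)

```text
time_s: 4.55
eef_pos: [667.3, 13.1, 50.1]
ee_rot: [0.0, 0.116, 0.993, 0.001]
force: [-0.0, 0.3, 5.6]
grip_width: 0.109
```

drive_tool(
  series="0 0 -0.2 0 0 0 0;0 0 -0.4 0 0 0 0;0 0 -0.6 0 0 0 0;0 0 -0.8 0 0 0 0;0 0 -1 0 0 0 0;0 0 -1 0 0 0 0",
)

```text
time_s: 5.15
eef_pos: [668.5, 12.7, 173.5]
ee_rot: [0.003, 0.116, 0.993, 0.001]
force: [-0.3, 0.4, -1.0]
grip_width: 0.11
```

```bash
python3 -c "
from h import *
plan(470.3,316,170,1.775)"
```

```text
t 5.15 pos [668.5  12.7 173.5] yaw 1.338 f [-0.3  0.4 -1. ] grip 0.11 j6 -1.49
total [2.19  2.078 0.022] calls 3 each [0.73  0.693 0.007] turn [ 0.002  0.013 -0.874]
```

drive_tool(
  series="0.2 0.2 -0.1 0 0 0 0;0.4 0.4 -0.2 0 0 0 0;0.6 0.6 -0.3 0 0 0 0;0.73 0.69 -0.35 0 0 0 0;0.73 0.69 -0.35 0 0 0 0",
)

```text
time_s: 5.65
eef_pos: [601.0, 115.1, 215.4]
ee_rot: [0.003, 0.115, 0.993, 0.001]
force: [0.0, 0.1, -0.9]
grip_width: 0.106
```

drive_tool(
  series="0.2 0.2 -0.1 0 0 -0.2 0;0.4 0.4 -0.2 0 0 -0.4 0;0.6 0.6 -0.3 0 0 -0.6 0;0.73 0.69 -0.35 0 0 -0.87 0;0.73 0.69 -0.35 0 0 -0.87 0;0.73 0.69 -0.35 0 0 -0.87 0",
)

```text
time_s: 6.25
eef_pos: [534.9, 214.7, 256.0]
ee_rot: [0.003, -0.101, 0.995, -0.0]
force: [-0.1, -0.2, -1.5]
grip_width: 0.108
```

```bash
python3 -c "
from h import *
import pickle
plan(470.3,316,170,1.775)
p=eyes.capture('wrist');pickle.dump(p,open('w2.pkl','wb'));save(p,'w2',s=1.5)"
```

```text
t 6.25 pos [534.9 214.7 256. ] yaw 1.772 f [-0.1 -0.2 -1.5] grip 0.108 j6 -1.59
total [0.362 0.935 0.714] calls 1 each [0.362 0.935 0.714] turn [-0.001  0.01  -0.005]
```

View pics/w2.png

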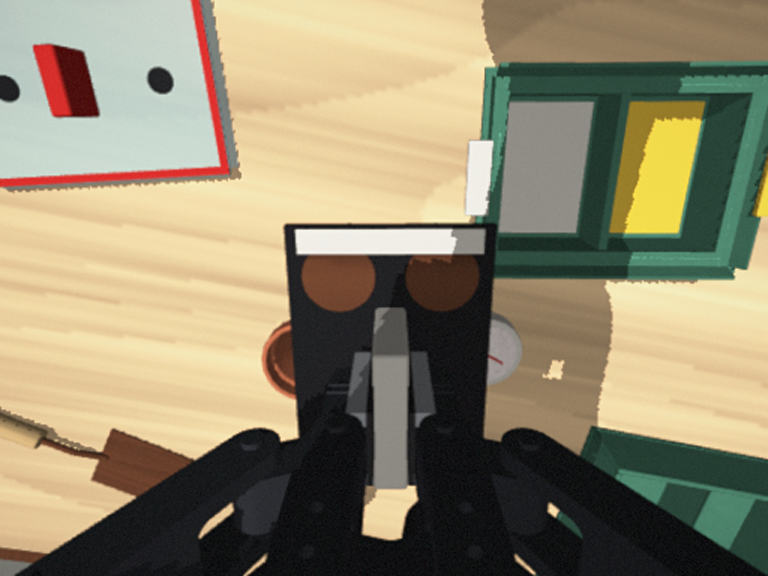

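```bash
cat >> h.py <<'E'
def rect(c,a,lx,ly,z,ox=0):
    u=np.array([np.cos(a),np.sin(a)]);v=np.array([-u[1],u[0]]);c=np.array(c)+ox*u
    return [[*(c+sx*lx/2*u+sy*ly/2*v),z] for sx,sy in [(1,1),(1,-1),(-1,-1),(-1,1)]]
def overlay(p,items,n,crop,s):
    f=p['frame'][crop[1]:crop[3],crop[0]:crop[2],::-1];f=cv2.resize(f,None,fx=s,fy=s,interpolation=cv2.INTER_CUBIC)
    for P,col in items:
        q=(w2pix(p,P)-np.array(crop[:2])+.5)*s-.5
        cv2.polylines(f,[(q*16).round().astype(np.int32)],True,col,1,cv2.LINE_AA,4)
    cv2.imwrite(f'pics/{n}.png',f)
E
python3 -c "
from h import *
import pickle
p=pickle.load(open('w2.pkl','rb'))
c,a=(462.3,355.3),1.775
overlay(p,[(rect(c,a,188,138,62),(255,0,255)),(rect(c,a,178,128,50),(0,0,255)),(rect(c,a,158,108,50),(255,255,0)),(rect(c,a,76,108,5,41),(255,0,0)),(rect(c,a,6,108,45),(0,128,255))],'w2o',(305,30,512,195),3.8)
"
```

```text
(no output)
```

View pics/w2o.png

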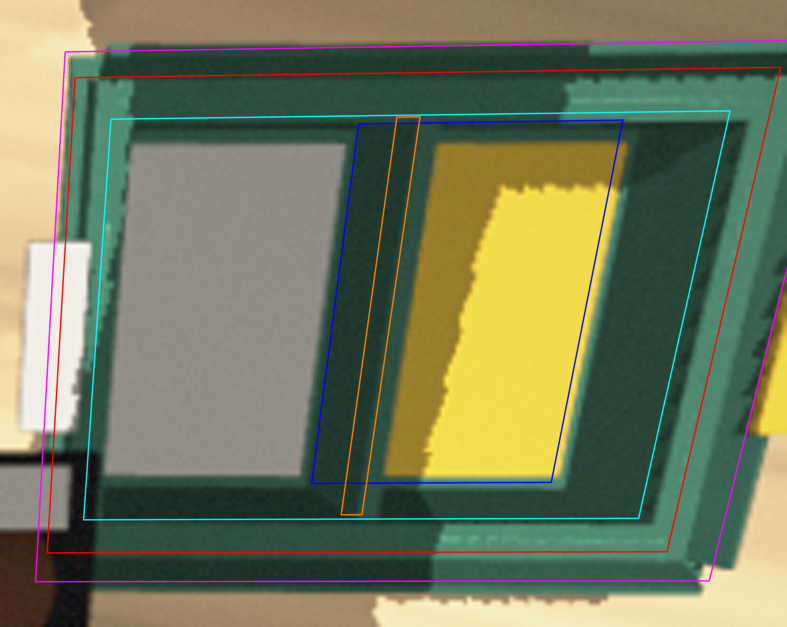

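```bash
python3 -c "
from h import *
import pickle
p=pickle.load(open('w2.pkl','rb'))
s=telemetry.sense();M=R.from_quat(s['ee_rot'],scalar_first=True).as_matrix()
o=lambda u,v:(np.array([u,v])+.5)/1.5-.5
for l in (22,-22,-10): 
  P=s['eef_pos']+M@np.array([l,0,-25]);print(l,w2pix(p,[P])*1.5)
for uv in [(390,318),(391,488),(390,400)]:
  P=pix2w(p,[o(*uv)],s['eef_pos'][2]+25)[0];print(uv,M.T@(P-s['eef_pos']))
"

```

```text
22 [[386.87906002 351.59370782]]
-22 [[386.92832546 487.81048343]]
-10 [[386.9172564  453.10464769]]
(390, 318) [ 31.79077137   0.75056565 -25.15649314]
(391, 488) [-22.06900678   1.11914973 -24.8929338 ]
(390, 400) [  7.39560642   0.78470121 -25.03703165]
```

```bash
python3 -c "
from h import *
plan(471.3,318.4,140,1.775)"
```

```text
t 6.3 pos [535.  214.4 255.9] yaw 1.772 f [-0.3 -0.3 -1.3] grip 0.108 j6 -1.59
total [0.352 0.956 0.963] calls 1 each [0.352 0.956 0.963] turn [-0.001  0.01  -0.007]
```

drive_tool(
  series="0.09 0.25 0.1 0 0 0 0;0.18 0.5 0.3 0 0.01 0 0;0.27 0.75 0.5 0 0.01 -0.01 0;0.35 0.95 0.75 0 0.01 -0.01 0;0.35 0.956 0.9 0 0.01 -0.01 0;0.35 0.956 0.96 0 0.01 -0.01 0;0.35 0.956 0.96 0 0.01 -0.01 0",
)

```text
time_s: 7.0
eef_pos: [472.1, 317.4, 139.4]
ee_rot: [-0.001, -0.102, 0.995, -0.001]
force: [-0.3, -0.1, -0.1]
grip_width: 0.11
```

```bash
python3 -c "
from h import *
import pickle
plan(471.3,318.4,56,1.775)
p=eyes.capture('wrist');pickle.dump(p,open('w3.pkl','wb'))
c,a=(463,358.5),1.775
overlay(p,[(rect(c,a,188,138,62),(255,0,255)),(rect(c,a,158,108,50),(255,255,0)),(rect(c,a,6,108,45),(0,128,255))],'w3',(150,0,512,300),2.1)"
```

```text
t 7.0 pos [472.1 317.4 139.4] yaw 1.774 f [-0.3 -0.1 -0.1] grip 0.11 j6 -1.39
total [0.003 0.01  0.695] calls 1 each [0.003 0.01  0.695] turn [-0.002 -0.004 -0.001]
```

View pics/w3.png

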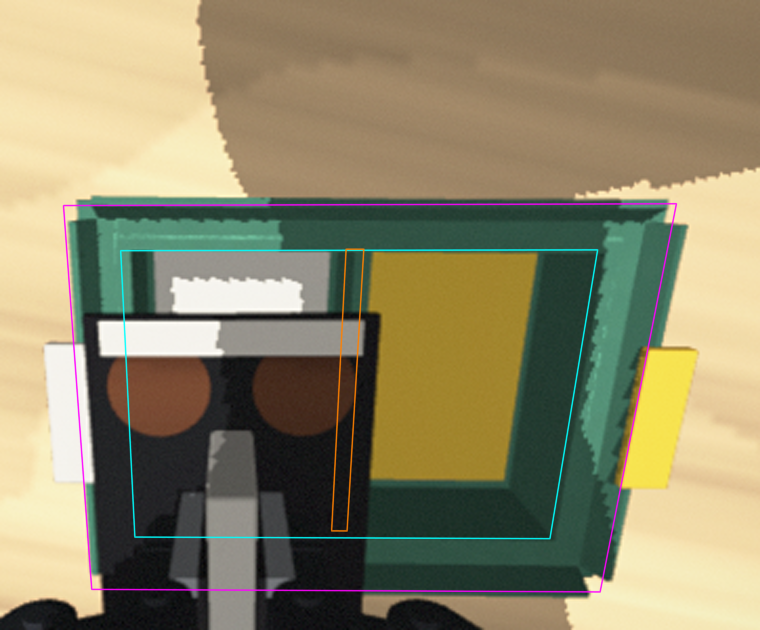

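drive_tool(
  series="0 0.017 0.1 0 0 0 0;0 0.017 0.2 0 0 0 0;0 0.017 0.3 0 0 0 0;0 0.017 0.4 0 0 0 0;0 0.017 0.48 0 0 0 0;0 0.017 0.55 0 0 0 0;0 0.017 0.6 0 0 0 0;0 0.017 0.64 0 0 0 0;0 0.017 0.67 0 0 0 0;0 0.017 0.69 0 0 0 0;0 0.017 0.69 0 0 0 0",
)

```text
time_s: 8.15
eef_pos: [472.1, 319.6, 57.6]
ee_rot: [-0.0, -0.102, 0.995, -0.0]
force: [-0.4, -0.5, -2.5]
grip_width: 0.112
```

drive_tool(
  series="0 0 0.02 0 0 0 0;0 0 0.02 0 0 0 0;0 0 0.02 0 0 0 0.3;0 0 0.02 0 0 0 0.3;0 0 0.02 0 0 0 0.3",
)

```text
time_s: 8.65
eef_pos: [472.1, 319.6, 55.3]
ee_rot: [0.0, -0.102, 0.995, -0.0]
force: [-0.7, 0.1, -0.3]
grip_width: 0.3
```

drive_tool(
  series="0 0 -0.3 0 0 0 0.3;0 0 -0.6 0 0 0 0.3;0 0 -0.9 0 0 0 0.6;0 0 -1 0 0 0 0.6;0 0 -1 0 0 0 0.6",
)

```text
time_s: 9.15
eef_pos: [472.7, 320.0, 176.9]
ee_rot: [0.002, -0.102, 0.995, 0.0]
force: [0.6, 0.3, -0.7]
grip_width: 0.6
```

```bash
python3 -c "
from h import *
import pickle
plan(657.5,-177,160,1.74)
p=eyes.capture('wrist');pickle.dump(p,open('w4.pkl','wb'))
c,a=(462.8,359.5),1.775
overlay(p,[(rect(c,a,188,138,62),(255,0,255)),(rect(c,a,158,108,50),(255,255,0)),(rect(c,a,6,108,45),(0,128,255)),(rect(c,a,68,100,45,-41),(0,0,255))],'w4',(100,0,512,300),1.9)"
```

```text
t 9.15 pos [472.7 320.  176.9] yaw 1.775 f [ 0.6  0.3 -0.7] grip 0.6 j6 -1.38
total [-0.67  -4.367  0.143] calls 5 each [-0.134 -0.873  0.029] turn [-0.     0.007  0.069]
```

View pics/w4.png

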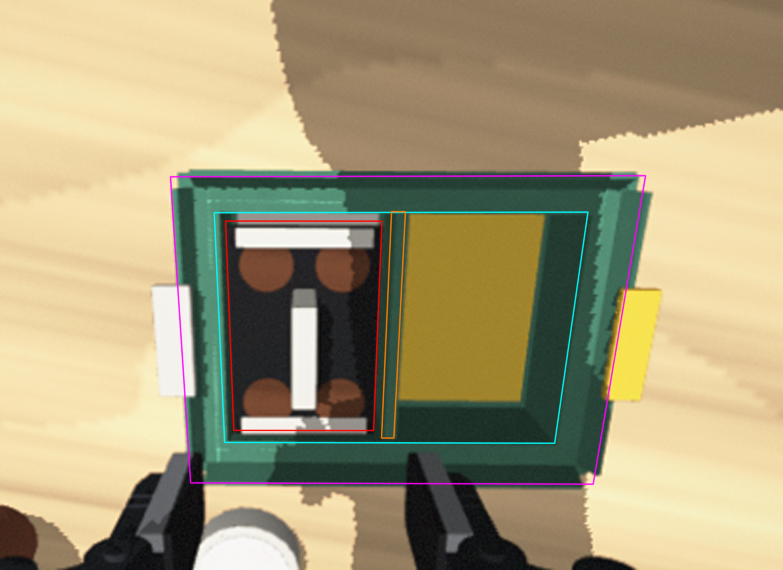

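drive_tool(
  series="-0.13 -0.87 0.03 0 0 0 0.6;-0.13 -0.87 0.03 0 0 0 0.6;-0.13 -0.87 0.03 0 0 0 0.6;-0.13 -0.87 0.03 0 0 0 0.6",
)

```text
time_s: 9.6
eef_pos: [508.2, 219.4, 169.7]
ee_rot: [-0.001, -0.101, 0.995, -0.0]
force: [0.1, 1.3, -0.1]
grip_width: 0.6
```

drive_tool(
  series="-0.13 -0.87 0.03 0 0 0 0.6;-0.13 -0.87 0.03 0 0 0 0.6;-0.13 -0.87 0.03 0 0 0 0.6;-0.13 -0.87 0.03 0 0 0 0.6",
)

```text
time_s: 10.0
eef_pos: [544.0, 120.4, 165.2]
ee_rot: [-0.002, -0.1, 0.995, -0.0]
force: [-0.3, -0.1, 0.1]
grip_width: 0.6
```

drive_tool(
  series="-0.13 -0.87 0.03 0 0 0 0.6;-0.13 -0.87 0.03 0 0 0 0.6;-0.13 -0.87 0.03 0 0 0 0.6;-0.13 -0.87 0.03 0 0 0 0.6",
)

```text
time_s: 10.4
eef_pos: [579.9, 22.3, 160.9]
ee_rot: [-0.003, -0.1, 0.995, 0.0]
force: [0.2, 0.0, -0.1]
grip_width: 0.597
```

drive_tool(
  series="-0.13 -0.87 0.03 0 0 0 0.6;-0.13 -0.87 0.03 0 0 0 0.6;-0.13 -0.87 0.03 0 0 0 0.6;-0.13 -0.87 0.03 0 0 0 0.6",
)

```text
time_s: 10.8
eef_pos: [615.9, -75.3, 156.6]
ee_rot: [-0.003, -0.1, 0.995, 0.001]
force: [-0.5, 0.1, -1.2]
grip_width: 0.598
```

drive_tool(
  series="-0.13 -0.87 0.03 0 0 0.06 0.6;-0.13 -0.87 0.03 0 0 0.06 0.6;-0.13 -0.87 0.03 0 0 0.06 0.6;-0.13 -0.87 0.03 0 0 0.06 0.6;-0.13 -0.87 0.03 0 0 0.06 0.6;-0.13 -0.87 0.03 0 0 0.06 0.6",
)

```text
time_s: 11.4
eef_pos: [652.1, -172.1, 153.2]
ee_rot: [-0.003, -0.087, 0.996, 0.001]
force: [0.2, 1.1, -0.3]
grip_width: 0.603
```

```bash
python3 -c "
from h import *
import pickle
plan(657.5,-177.5,50,1.74)
p=eyes.capture('wrist');pickle.dump(p,open('w5.pkl','wb'))
c,a=(657.5,-177.5),1.74
overlay(p,[(rect(c,a,68,100,40),(255,0,255)),(rect(c,a,10,44,75),(255,0,0))],'w5',(100,50,400,300),2.6)"
```

```text
t 11.4 pos [ 652.1 -172.1  153.2] yaw 1.745 f [ 0.2  1.1 -0.3] grip 0.603 j6 -2.17
total [-0.042 -0.054  0.86 ] calls 1 each [-0.042 -0.054  0.86 ] turn [ 0.004 -0.012  0.009]
```

View pics/w5.png

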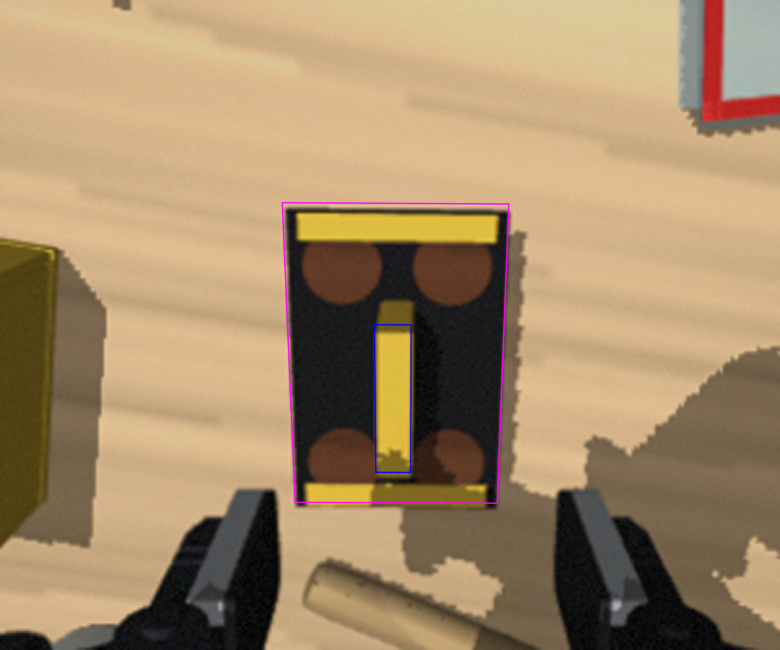

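Overlay matches the yellow insert (handle at about (393,400)); it is about 1 mm further +x. Grasp.

drive_tool(
  series="-0.05 -0.05 0.2 0 0 0 0.6;-0.05 -0.056 0.45 0 0 0.01 0.6;-0.05 -0.056 0.65 0 0 0.01 0.6;-0.05 -0.056 0.78 0 0 0.01 0.6;-0.05 -0.056 0.86 0 -0.01 0.01 0.6;-0.05 -0.056 0.86 0 -0.01 0.01 0.6;-0.05 -0.056 0.86 0 -0.01 0.01 0;-0.05 -0.056 0.86 0 -0.01 0.01 0;-0.05 -0.056 0.86 0 -0.01 0.01 0;-0.05 -0.056 0.86 0 -0.01 0.01 0;-0.05 -0.056 0.86 0 -0.01 0.01 0;-0.05 -0.056 0.86 0 -0.01 0.01 0",
  newtons=40,
)

```text
time_s: 12.65
eef_pos: [658.9, -178.1, 50.9]
ee_rot: [0.0, -0.084, 0.996, 0.001]
force: [-0.5, 1.4, 5.9]
grip_width: 0.106
```

drive_tool(
  series="0 0 -0.2 0 0 0 0;0 0 -0.4 0 0 0 0;0 0 -0.6 0 0 0 0;0 0 -0.8 0 0 0 0;0 0 -1 0 0 0 0;0 0 -1 0 0 0 0",
)

```text
time_s: 13.25
eef_pos: [660.0, -178.7, 174.3]
ee_rot: [0.003, -0.084, 0.996, -0.001]
force: [0.4, -0.6, -0.4]
grip_width: 0.103
```

```bash
python3 -c "
from h import *
c=np.array((462.8,359.5));u=np.array([np.cos(1.775),np.sin(1.775)]);b=c+41*u;print(b)
plan(b[0],b[1],140,1.775)"
```

```text
[454.48571484 399.64813398]
t 13.25 pos [ 660.  -178.7  174.3] yaw 1.739 f [ 0.4 -0.6 -0.4] grip 0.103 j6 -2.18
total [0.881 5.039 0.27 ] calls 6 each [0.147 0.84  0.045] turn [-0.005  0.01  -0.071]
```

drive_tool(
  series="0.05 0.25 0 0 0 -0.03 0;0.1 0.5 0 0 0 -0.07 0;0.147 0.84 0 0 0 -0.07 0;0.147 0.84 0 0 0 -0.07 0;0.147 0.84 0 0 0 -0.07 0",
)

```text
time_s: 13.75
eef_pos: [625.3, -81.8, 173.0]
ee_rot: [0.002, -0.102, 0.995, -0.001]
force: [0.6, -0.1, -0.8]
grip_width: 0.104
```

drive_tool(
  series="0.05 0.28 0 0 0 0 0;0.1 0.56 0 0 0 0 0;0.147 0.84 0 0 0 0 0;0.147 0.84 0 0 0 0 0",
)

```text
time_s: 14.15
eef_pos: [586.7, 15.4, 172.1]
ee_rot: [0.001, -0.103, 0.995, -0.0]
force: [0.5, -0.5, -0.3]
grip_width: 0.106
```

drive_tool(
  series="0.05 0.28 0 0 0 0 0;0.1 0.56 0 0 0 0 0;0.147 0.84 0 0 0 0 0;0.147 0.84 0 0 0 0 0",
)

```text
time_s: 14.55
eef_pos: [548.1, 112.2, 171.5]
ee_rot: [0.001, -0.104, 0.995, -0.0]
force: [0.7, -0.2, -0.9]
grip_width: 0.109
```

drive_tool(
  series="0.05 0.28 0 0 0 0 0;0.1 0.56 0 0 0 0 0;0.147 0.84 0 0 0 0 0;0.147 0.84 0 0 0 0 0",
)

```text
time_s: 14.95
eef_pos: [509.7, 208.5, 171.0]
ee_rot: [0.0, -0.105, 0.994, 0.0]
force: [0.6, -0.2, -1.2]
grip_width: 0.108
```

drive_tool(
  series="0.05 0.28 0 0 0 0 0;0.1 0.56 0 0 0 0 0;0.147 0.84 0 0 0 0 0;0.147 0.84 0 0 0 0 0",
)

```text
time_s: 15.35
eef_pos: [471.3, 304.6, 170.5]
ee_rot: [0.0, -0.106, 0.994, 0.0]
force: [0.5, -0.7, -0.9]
grip_width: 0.112
```

```bash
python3 -c "
from h import *
plan(454.5,399.6,140,1.775)"
```

```text
t 15.35 pos [471.3 304.6 170.5] yaw 1.784 f [ 0.5 -0.7 -0.9] grip 0.112 j6 -1.42
total [-0.03   0.803  0.254] calls 1 each [-0.03   0.803  0.254] turn [0.001 0.002 0.018]
```

drive_tool(
  series="-0.01 0.25 0 0 0 0.02 0;-0.02 0.5 0.05 0 0 0.02 0;-0.03 0.7 0.15 0 0 0.02 0;-0.03 0.803 0.25 0 0 0.02 0;-0.03 0.803 0.25 0 0 0.02 0;-0.03 0.803 0.25 0 0 0.02 0",
)

```text
time_s: 15.95
eef_pos: [455.4, 398.2, 140.3]
ee_rot: [0.0, -0.101, 0.995, -0.0]
force: [-0.1, 0.1, -1.1]
grip_width: 0.103
```

```bash
python3 -c "
from h import *
plan(455,399.8,56,1.775)"
```

```text
t 15.95 pos [455.4 398.2 140.3] yaw 1.773 f [-0.1  0.1 -1.1] grip 0.103 j6 -1.25
total [0.001 0.014 0.702] calls 1 each [0.001 0.014 0.702] turn [-0.001  0.001 -0.004]
```

drive_tool(
  series="0 0.014 0.1 0 0 0 0;0 0.014 0.2 0 0 0 0;0 0.014 0.3 0 0 0 0;0 0.014 0.4 0 0 0 0;0 0.014 0.48 0 0 0 0;0 0.014 0.55 0 0 0 0;0 0.014 0.6 0 0 0 0;0 0.014 0.64 0 0 0 0;0 0.014 0.67 0 0 0 0;0 0.014 0.7 0 0 0 0;0 0.014 0.7 0 0 0 0",
)

```text
time_s: 17.05
eef_pos: [455.2, 399.9, 56.2]
ee_rot: [0.0, -0.101, 0.995, -0.0]
force: [-1.1, 0.5, -0.9]
grip_width: 0.107
```

drive_tool(
  series="0 0 0.01 0 0 0 0;0 0 0.01 0 0 0 0.3;0 0 0.01 0 0 0 0.3;0 0 0.01 0 0 0 0.3",
)

```text
time_s: 17.45
eef_pos: [455.2, 399.9, 55.0]
ee_rot: [0.0, -0.101, 0.995, -0.0]
force: [0.7, -0.3, -0.1]
grip_width: 0.298
```

drive_tool(
  series="0 0 -0.3 0 0 0 0.3;0 0 -0.6 0 0 0 0.3;0 0 -0.9 0 0 0 0.6;0 0 -1 0 0 0 0.6;0 0 -1 0 0 0 0.6",
)

```text
time_s: 17.95
eef_pos: [455.7, 400.2, 176.6]
ee_rot: [0.002, -0.101, 0.995, 0.001]
force: [-0.0, 0.3, -0.4]
grip_width: 0.607
```

```bash
python3 -c "
from h import *
import pickle
plan(459,-363,160,1.241)
p=eyes.capture('wrist');pickle.dump(p,open('w6.pkl','wb'))
c,a=(462.8,359.5),1.775
overlay(p,[(rect(c,a,188,138,62),(255,0,255)),(rect(c,a,158,108,50),(255,255,0)),(rect(c,a,68,100,45,41),(0,0,255)),(rect(c,a,68,100,45,-41),(0,0,255))],'w6',(50,0,462,300),1.9)"
```

```text
t 17.95 pos [455.7 400.2 176.6] yaw 1.773 f [-0.   0.3 -0.4] grip 0.607 j6 -1.24
total [ 1.249 -6.237  0.129] calls 7 each [ 0.178 -0.891  0.018] turn [0.003 0.007 1.064]
```

View pics/w6.png

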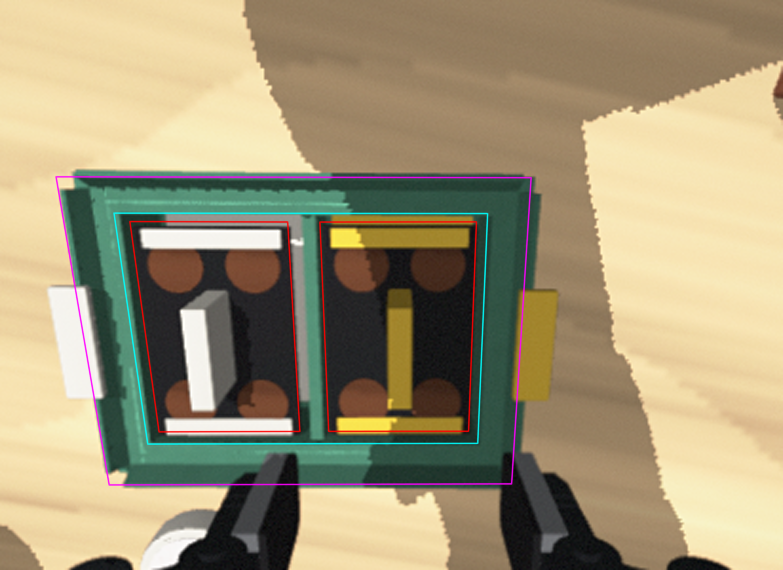

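Both inserts are seated (white plate about (225,330), yellow about (400,330), both inside their bays). Next: collar.

drive_tool(
  series="0.18 -0.89 0.02 0 0 0 0.6;0.18 -0.89 0.02 0 0 0 0.6;0.18 -0.89 0.02 0 0 0 0.6;0.18 -0.89 0.02 0 0 0 0.6",
)

```text
time_s: 18.4
eef_pos: [455.0, 289.7, 171.0]
ee_rot: [-0.001, -0.1, 0.995, -0.0]
force: [0.2, 0.4, 0.3]
grip_width: 0.596
```

drive_tool(
  series="0.18 -0.89 0.02 0 0 0 0.6;0.18 -0.89 0.02 0 0 0 0.6;0.18 -0.89 0.02 0 0 0 0.6;0.18 -0.89 0.02 0 0 0 0.6",
)

```text
time_s: 18.8
eef_pos: [455.2, 180.7, 168.2]
ee_rot: [-0.001, -0.099, 0.995, -0.0]
force: [0.4, 0.4, 0.3]
grip_width: 0.601
```

drive_tool(
  series="0.18 -0.89 0.02 0 0 0 0.6;0.18 -0.89 0.02 0 0 0 0.6;0.18 -0.89 0.02 0 0 0 0.6;0.18 -0.89 0.02 0 0 0 0.6",
)

```text
time_s: 19.2
eef_pos: [455.5, 72.2, 165.6]
ee_rot: [-0.001, -0.098, 0.995, -0.0]
force: [0.6, 0.9, -0.1]
grip_width: 0.598
```

drive_tool(
  series="0.18 -0.89 0 0 0 0 0.6;0.18 -0.89 0 0 0 0 0.6;0.18 -0.89 0 0 0 0 0.6;0.18 -0.89 0 0 0 0 0.6",
)

```text
time_s: 19.6
eef_pos: [455.9, -36.0, 165.5]
ee_rot: [-0.001, -0.098, 0.995, 0.0]
force: [0.9, -0.6, -0.2]
grip_width: 0.599
```

drive_tool(
  series="0.18 -0.89 0 0 0 0 0.6;0.18 -0.89 0 0 0 0 0.6;0.18 -0.89 0 0 0 0 0.6;0.18 -0.89 0 0 0 0 0.6",
)

```text
time_s: 20.0
eef_pos: [456.2, -143.9, 165.2]
ee_rot: [-0.001, -0.098, 0.995, 0.001]
force: [-0.3, -0.0, 0.5]
grip_width: 0.598
```

drive_tool(
  series="0.18 -0.89 0 0 0 0.25 0.6;0.18 -0.89 0 0 0 0.5 0.6;0.18 -0.89 0 0 0 0.75 0.6;0.18 -0.89 0 0 0 1 0.6;0.18 -0.89 0 0 0 1 0.6",
)

```text
time_s: 20.5
eef_pos: [456.9, -250.5, 164.9]
ee_rot: [-0.002, 0.15, 0.989, 0.001]
force: [0.4, 0.2, 0.6]
grip_width: 0.603
```

```bash
python3 -c "
from h import *
plan(459,-363,170,1.241)"
```

```text
t 20.5 pos [ 456.9 -250.5  164.9] yaw 1.269 f [0.4 0.2 0.6] grip 0.603 j6 -2.0
total [-0.295 -0.89  -0.044] calls 1 each [-0.295 -0.89  -0.044] turn [ 0.002 -0.008  0.056]
```

drive_tool(
  series="-0.3 -0.9 -0.04 0 0 0.056 0.6;-0.3 -0.9 -0.04 0 0 0.056 0.6;-0.3 -0.9 -0.04 0 0 0.056 0.6;-0.3 -0.9 -0.04 0 0 0.056 0.6;-0.3 -0.9 -0.04 0 0 0.056 0.6",
)

```text
time_s: 21.0
eef_pos: [459.9, -362.2, 169.3]
ee_rot: [-0.002, 0.162, 0.987, 0.001]
force: [0.0, -0.9, 1.1]
grip_width: 0.598
```

```bash
python3 -c "
from h import *
import pickle
plan(459,-363,44,1.241)
p=eyes.capture('wrist');pickle.dump(p,open('w7.pkl','wb'))
c,a=(459,-363),1.241
overlay(p,[(rect(c,a,172,122,70),(255,0,255)),(rect(c,a,12,110,70),(0,0,255))],'w7',(40,20,472,340),1.8)"
```

```text
t 21.0 pos [ 459.9 -362.2  169.3] yaw 1.245 f [ 0.  -0.9  1.1] grip 0.598 j6 -2.11
total [ 0.    -0.011  1.044] calls 2 each [ 0.    -0.005  0.522] turn [ 0.003 -0.009  0.007]
```

View pics/w7.png

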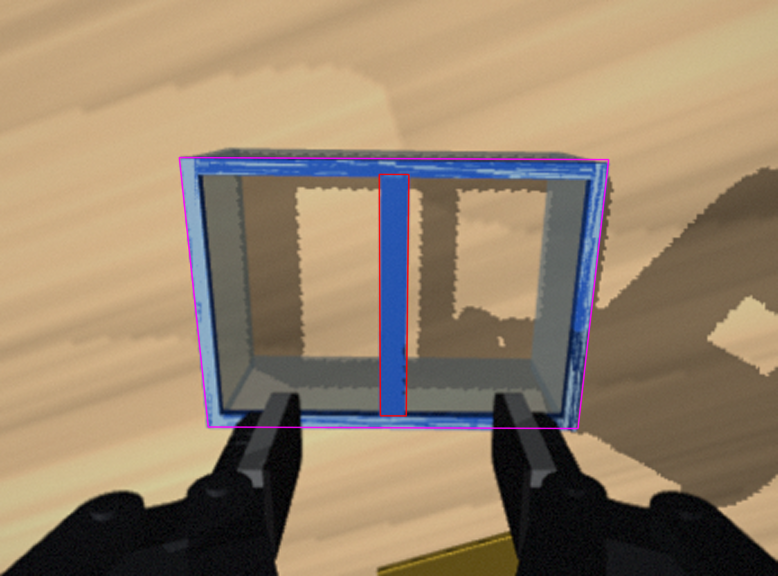

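drive_tool(
  series="0 -0.01 0.25 0 0 0 0.6;0 -0.01 0.5 0 -0.01 0 0.6;0 -0.01 0.75 0 -0.01 0 0.6;0 -0.01 0.75 0 -0.01 0 0.6",
)

```text
time_s: 21.45
eef_pos: [458.3, -359.8, 76.4]
ee_rot: [-0.002, 0.161, 0.987, 0.003]
force: [-0.5, -1.0, 0.7]
grip_width: 0.602
```

drive_tool(
  series="0 0 0.15 0 0 0 0.6;0 0 0.28 0 0 0 0.6;0 0 0.28 0 0 0 0.6;0 0 0.28 0 0 0 0;0 0 0.28 0 0 0 0;0 0 0.28 0 0 0 0;0 0 0.28 0 0 0 0;0 0 0.28 0 0 0 0;0 0 0.28 0 0 0 0",
  newtons=50,
)

```text
time_s: 22.35
eef_pos: [458.8, -360.1, 44.4]
ee_rot: [-0.001, 0.161, 0.987, 0.002]
force: [0.2, 1.2, 7.3]
grip_width: 0.129
```

drive_tool(
  series="0 0 -0.15 0 0 0 0;0 0 -0.35 0 0 0 0;0 0 -0.6 0 0 0 0;0 0 -0.8 0 0 0 0;0 0 -1 0 0 0 0;0 0 -1 0 0 0 0;0 0 -1 0 0 0 0",
)

```text
time_s: 23.05
eef_pos: [458.8, -360.5, 163.9]
ee_rot: [-0.001, 0.161, 0.987, 0.002]
force: [-0.5, 0.7, -2.0]
grip_width: 0.126
```

```bash
python3 -c "
from h import *
plan(462.8,359.5,165,1.775)"
```

```text
t 23.05 pos [ 458.8 -360.5  163.9] yaw 1.247 f [-0.5  0.7 -2. ] grip 0.126 j6 -2.12
total [1.877 5.699 0.021] calls 6 each [0.313 0.95  0.004] turn [ 0.01  -0.005 -1.056]
```

drive_tool(
  series="0.08 0.25 0 0 0 0 0;0.16 0.5 0 0 0 0 0;0.24 0.75 0 0 0 0 0;0.313 0.95 0 0 0 0 0;0.313 0.95 0 0 0 0 0",
)

```text
time_s: 23.55
eef_pos: [458.9, -237.5, 163.1]
ee_rot: [-0.003, 0.16, 0.987, 0.003]
force: [0.8, -0.2, -0.8]
grip_width: 0.131
```

drive_tool(
  series="0.1 0.3 0 0 0 0 0;0.2 0.6 0 0 0 0 0;0.313 0.95 0 0 0 0 0;0.313 0.95 0 0 0 0 0",
)

```text
time_s: 23.95
eef_pos: [458.5, -113.9, 162.9]
ee_rot: [-0.004, 0.158, 0.987, 0.004]
force: [0.1, -0.5, -1.1]
grip_width: 0.127
```

drive_tool(
  series="0.1 0.3 0 0 0 0 0;0.2 0.6 0 0 0 0 0;0.313 0.95 0 0 0 0 0;0.313 0.95 0 0 0 0 0",
)

```text
time_s: 24.35
eef_pos: [457.9, 9.2, 163.3]
ee_rot: [-0.005, 0.156, 0.988, 0.005]
force: [-0.8, -0.3, -1.4]
grip_width: 0.128
```

drive_tool(
  series="0.1 0.3 0 0 0 0 0;0.2 0.6 0 0 0 0 0;0.313 0.95 0 0 0 0 0;0.313 0.95 0 0 0 0 0",
)

```text
time_s: 24.75
eef_pos: [457.2, 131.9, 163.8]
ee_rot: [-0.006, 0.154, 0.988, 0.005]
force: [-0.6, -0.7, -2.3]
grip_width: 0.133
```

drive_tool(
  series="0.06 0.2 0 0 0 -0.2 0;0.12 0.4 0 0 0 -0.4 0;0.2 0.6 0 0 0 -0.6 0;0.26 0.8 0 0 0 -0.8 0;0.313 0.95 0 0 0 -1 0;0.313 0.95 0 0 0 -1 0;0.313 0.95 0 0 0 -1 0",
)

```text
time_s: 25.45
eef_pos: [456.6, 250.6, 164.4]
ee_rot: [-0.005, -0.094, 0.996, 0.006]
force: [0.4, -0.4, -2.0]
grip_width: 0.129
```

```bash
python3 -c "
from h import *
plan(463,359.5,165,1.775)"
```

```text
t 25.45 pos [456.6 250.6 164.4] yaw 1.759 f [ 0.4 -0.4 -2. ] grip 0.129 j6 -1.49
total [-0.222  0.881  0.004] calls 1 each [-0.222  0.881  0.004] turn [ 0.025 -0.017 -0.032]
```

drive_tool(
  series="-0.06 0.22 0 0.01 -0.01 -0.03 0;-0.11 0.45 0 0.02 -0.02 -0.03 0;-0.18 0.7 0 0.025 -0.02 -0.03 0;-0.222 0.881 0 0.025 -0.02 -0.03 0;-0.222 0.881 0 0.025 -0.02 -0.03 0;-0.222 0.881 0 0.025 -0.02 -0.03 0",
)

```text
time_s: 26.05
eef_pos: [463.5, 358.1, 165.0]
ee_rot: [0.0, -0.1, 0.995, -0.0]
force: [0.7, -0.7, -1.1]
grip_width: 0.127
```

```bash
python3 -c "
from h import *
import pickle
plan(463,359.7,95,1.775)
p=eyes.capture('wrist');pickle.dump(p,open('w8.pkl','wb'))
s=telemetry.sense();c=s['eef_pos'];a=1.772;zb=c[2]-44.4
t=(463,359.7)
overlay(p,[(rect(c[:2],a,172,122,zb+70),(255,0,255)),(rect(t,1.775,188,138,62),(255,255,0)),(rect(c[:2],a,172,122,zb),(0,0,255))],'w8',(40,0,472,320),1.8)"
```

```text
t 26.05 pos [463.5 358.1 165. ] yaw 1.772 f [ 0.7 -0.7 -1.1] grip 0.127 j6 -1.31
total [0.002 0.014 0.583] calls 1 each [0.002 0.014 0.583] turn [-0.001  0.001 -0.006]
```

View pics/w8.png

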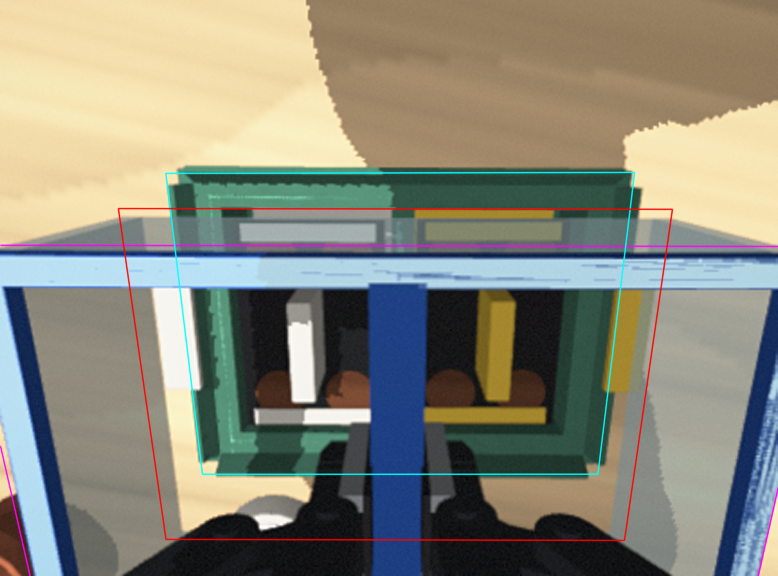

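drive_tool(
  series="0.006 0.012 0.1 0 0 0 0;0.006 0.012 0.2 0 0 0 0;0.006 0.012 0.28 0 0 0 0;0.006 0.012 0.35 0 0 0 0;0.006 0.012 0.41 0 0 0 0;0.006 0.012 0.46 0 0 0 0;0.006 0.012 0.5 0 0 0 0;0.006 0.012 0.53 0 0 0 0;0.006 0.012 0.55 0 0 0 0;0.006 0.012 0.56 0 0 0 0;0.006 0.012 0.57 0 0 0 0;0.006 0.012 0.57 0 0 0 0",
)

```text
time_s: 27.3
eef_pos: [462.6, 359.2, 96.8]
ee_rot: [0.001, -0.1, 0.995, -0.0]
force: [-0.3, -0.3, -2.2]
grip_width: 0.127
```

drive_tool(
  series="0 0 0.01 0 0 0 0;0 0 0.02 0 0 0 0;0 0 0.025 0 0 0 0;0 0 0.025 0 0 0 0;0 0 0.025 0 0 0 0",
)

```text
time_s: 27.8
eef_pos: [462.8, 359.3, 94.3]
ee_rot: [0.001, -0.1, 0.995, -0.0]
force: [-0.8, -1.3, 5.4]
grip_width: 0.132
```

drive_tool(
  series="0 0 0.005 0 0 0 0;0 0 0.005 0 0 0 0.35;0 0 0.005 0 0 0 0.35;0 0 0 0 0 0 0.35;0 0 0 0 0 0 0.35",
)

```text
time_s: 28.3
eef_pos: [462.8, 359.3, 94.3]
ee_rot: [0.001, -0.1, 0.995, -0.0]
force: [0.7, -0.2, -0.9]
grip_width: 0.352
```

drive_tool(
  series="0 0 -0.3 0 0 0 0.35;0 0 -0.6 0 0 0 0.35;0 0 -0.9 0 0 0 0.6;0 0 -1 0 0 0 0.6;0 0 -1 0 0 0 0.6",
)

```text
time_s: 28.8
eef_pos: [463.1, 359.6, 215.7]
ee_rot: [0.002, -0.1, 0.995, 0.0]
force: [-0.4, 0.1, -0.1]
grip_width: 0.598
```

```bash
python3 -c "
from h import *
import pickle
plan(478,-22,160,1.834)
p=eyes.capture('wrist');pickle.dump(p,open('w9.pkl','wb'))
t=(463,359.5)
overlay(p,[(rect(t,1.775,172,122,120),(255,0,255)),(rect(t,1.775,188,138,62),(255,255,0)),(rect(t,1.775,12,110,120),(0,0,255))],'w9',(40,0,472,320),1.8)"
```

```text
t 28.8 pos [463.1 359.6 215.7] yaw 1.772 f [-0.4  0.1 -0.1] grip 0.598 j6 -1.31
total [ 0.515 -3.141  0.46 ] calls 4 each [ 0.129 -0.785  0.115] turn [ 0.     0.01  -0.124]
```

View pics/w9.png

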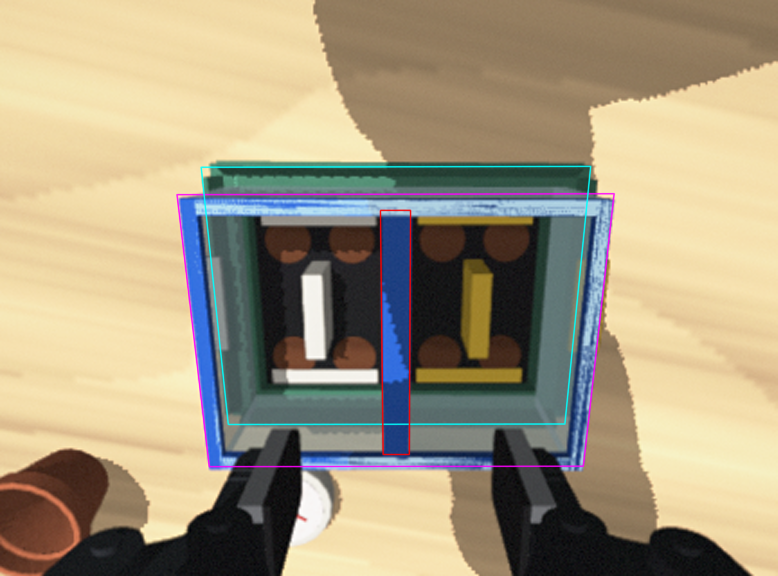

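The collar's top edge lies on the z=120 model to about 1 mm and the landing height agreed, so it is seated. Next: lid.

drive_tool(
  series="0.13 -0.785 0 0 0 0 0.6;0.13 -0.785 0 0 0 0 0.6;0.13 -0.785 0 0 0 0 0.6;0.13 -0.785 0 0 0 0 0.6",
)

```text
time_s: 29.25
eef_pos: [465.7, 263.2, 212.4]
ee_rot: [-0.0, -0.099, 0.995, -0.0]
force: [0.3, 0.3, -0.0]
grip_width: 0.601
```

drive_tool(
  series="0.13 -0.785 0.1 0 0 0 0.6;0.13 -0.785 0.1 0 0 0 0.6;0.13 -0.785 0.1 0 0 0 0.6;0.13 -0.785 0.1 0 0 0 0.6",
)

```text
time_s: 29.65
eef_pos: [469.0, 168.1, 199.7]
ee_rot: [-0.001, -0.099, 0.995, -0.0]
force: [0.5, 0.7, 0.9]
grip_width: 0.606
```

drive_tool(
  series="0.13 -0.785 0.2 0 0 0 0.6;0.13 -0.785 0.2 0 0 0 0.6;0.13 -0.785 0.2 0 0 0 0.6;0.13 -0.785 0.2 0 0 0 0.6",
)

```text
time_s: 30.05
eef_pos: [472.4, 73.5, 175.4]
ee_rot: [-0.001, -0.099, 0.995, 0.0]
force: [-0.4, -0.1, 0.0]
grip_width: 0.601
```

drive_tool(
  series="0.13 -0.81 0.1 0 0 -0.12 0.6;0.13 -0.81 0.1 0 0 -0.12 0.6;0.13 -0.81 0.1 0 0 -0.12 0.6;0.13 -0.81 0.1 0 0 -0.12 0.6;0.13 -0.81 0.1 0 0 -0.12 0.6",
)

```text
time_s: 30.55
eef_pos: [476.6, -22.9, 163.6]
ee_rot: [-0.001, -0.13, 0.991, 0.0]
force: [0.5, -0.5, 0.5]
grip_width: 0.602
```

```bash
python3 -c "
from h import *
import pickle
plan(478,-22.5,24,1.834)
p=eyes.capture('wrist');pickle.dump(p,open('w10.pkl','wb'))
c,a=(478,-22.5),1.834
overlay(p,[(rect(c,a,178,128,15),(255,0,255)),(rect(c,a,188,138,0),(255,255,0)),(rect(c,a,14,44,50),(255,0,0))],'w10',(40,0,472,320),1.8)"
```

```text
t 30.55 pos [476.6 -22.9 163.6] yaw 1.832 f [ 0.5 -0.5  0.5] grip 0.602 j6 -2.13
total [-1.500e-02 -1.000e-03  1.163e+00] calls 2 each [-0.007 -0.     0.582] turn [ 0.002 -0.004 -0.004]
```

View pics/w10.png

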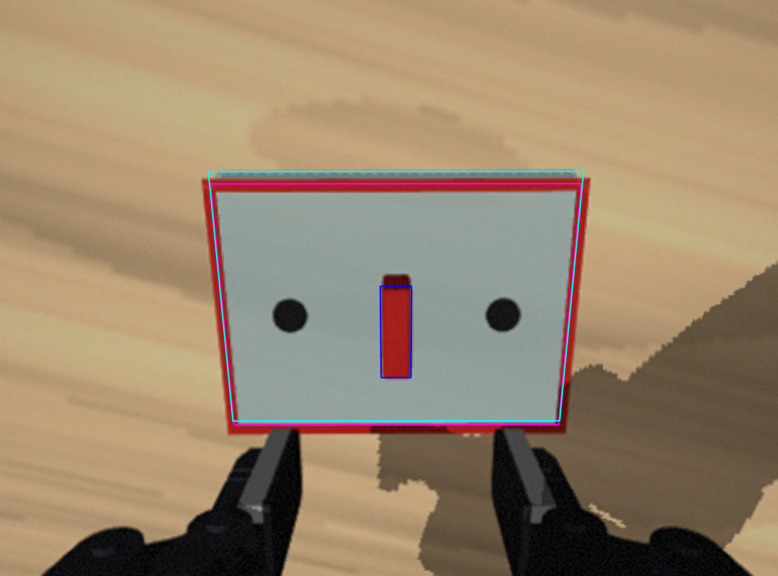

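drive_tool(
  series="-0.01 0 0.25 0 0 0 0.6;-0.015 0 0.5 0 0 0 0.6;-0.015 0 0.75 0 0 0 0.6;-0.015 0 0.75 0 0 0 0.6",
)

```text
time_s: 31.0
eef_pos: [476.3, -20.6, 71.1]
ee_rot: [-0.004, -0.131, 0.991, 0.002]
force: [1.0, -0.7, 0.1]
grip_width: 0.598
```

```bash
python3 -c "
from h import *
plan(478.2,-22.5,25,1.834)"
```

```text
t 31.0 pos [476.3 -20.6  71.1] yaw 1.834 f [ 1.  -0.7  0.1] grip 0.598 j6 -2.12
total [-0.014 -0.021  0.384] calls 1 each [-0.014 -0.021  0.384] turn [ 0.008 -0.015  0.001]
```

drive_tool(
  series="-0.014 -0.02 0.15 0.01 -0.015 0 0.6;-0.014 -0.02 0.28 0.01 -0.015 0 0.6;-0.014 -0.02 0.38 0.01 -0.015 0 0.6;-0.014 -0.02 0.38 0.01 -0.015 0 0.6;-0.014 -0.02 0.38 0.01 -0.015 0 0;-0.014 -0.02 0.38 0.01 -0.015 0 0;-0.014 -0.02 0.38 0.01 -0.015 0 0;-0.014 -0.02 0.38 0.01 -0.015 0 0;-0.014 -0.02 0.38 0.01 -0.015 0 0;-0.014 -0.02 0.38 0.01 -0.015 0 0",
  newtons=60,
)

```text
time_s: 32.0
eef_pos: [478.7, -22.5, 26.4]
ee_rot: [0.001, -0.131, 0.991, -0.001]
force: [-0.8, 1.2, 6.1]
grip_width: 0.152
```

drive_tool(
  series="0 0 -0.15 0 0 0 0;0 0 -0.35 0 0 0 0;0 0 -0.6 0 0 0 0;0 0 -0.8 0 0 0 0;0 0 -1 0 0 0 0;0 0 -1 0 0 0 0",
)

```text
time_s: 32.6
eef_pos: [479.8, -22.7, 149.3]
ee_rot: [0.004, -0.131, 0.991, -0.002]
force: [0.0, -0.4, -1.9]
grip_width: 0.154
```

drive_tool(
  series="0 0 -0.1 0 0 0 0;0 0 -0.2 0 0 0 0;0 0 -0.3 0 0 0 0;0 0 -0.3 0 0 0 0",
)

```text
time_s: 33.0
eef_pos: [480.1, -22.7, 186.4]
ee_rot: [0.005, -0.131, 0.991, -0.002]
force: [0.0, 0.7, -2.1]
grip_width: 0.147
```

```bash
python3 -c "
from h import *
plan(463.5,359.7,175,1.775)"
```

```text
t 33.0 pos [480.1 -22.7 186.4] yaw 1.834 f [ 0.   0.7 -2.1] grip 0.147 j6 -2.13
total [-0.696  3.113  0.084] calls 4 each [-0.174  0.778  0.021] turn [-0.011  0.017  0.119]
```

drive_tool(
  series="-0.05 0.2 0 -0.01 0.01 0 0;-0.1 0.4 0 -0.01 0.02 0 0;-0.14 0.6 0 -0.01 0.02 0 0;-0.174 0.778 0 -0.01 0.02 0 0;-0.174 0.778 0 -0.01 0.02 0 0",
)

```text
time_s: 33.5
eef_pos: [475.3, 74.8, 185.4]
ee_rot: [-0.001, -0.133, 0.991, -0.0]
force: [1.0, 0.1, -1.4]
grip_width: 0.151
```

drive_tool(
  series="-0.06 0.25 0 0 0 0 0;-0.12 0.5 0 0 0 0 0;-0.174 0.778 0 0 0 0 0;-0.174 0.778 0 0 0 0 0",
)

```text
time_s: 33.9
eef_pos: [470.3, 172.5, 184.8]
ee_rot: [-0.002, -0.134, 0.991, 0.0]
force: [0.2, -0.1, -2.5]
grip_width: 0.151
```

drive_tool(
  series="-0.06 0.25 0 0 0 0.04 0;-0.12 0.5 0 0 0 0.08 0;-0.174 0.778 0 0 0 0.12 0;-0.174 0.778 0 0 0 0.12 0;-0.174 0.778 0 0 0 0.12 0",
)

```text
time_s: 34.4
eef_pos: [465.7, 267.5, 184.3]
ee_rot: [-0.002, -0.105, 0.994, -0.0]
force: [0.1, -0.8, -2.1]
grip_width: 0.149
```

```bash
python3 -c "
from h import *
plan(463.5,359.7,175,1.775)"
```

```text
t 34.4 pos [465.7 267.5 184.3] yaw 1.781 f [ 0.1 -0.8 -2.1] grip 0.149 j6 -1.48
total [-0.142  0.756  0.077] calls 1 each [-0.142  0.756  0.077] turn [ 0.    -0.008  0.011]
```

drive_tool(
  series="-0.04 0.2 0 0 0 0.01 0;-0.08 0.4 0 0 -0.01 0.01 0;-0.11 0.6 0 0 -0.01 0.01 0;-0.142 0.756 0.05 0 -0.01 0.01 0;-0.142 0.756 0.08 0 -0.01 0.01 0;-0.142 0.756 0.08 0 -0.01 0.01 0",
)

```text
time_s: 35.0
eef_pos: [463.6, 358.3, 173.7]
ee_rot: [-0.0, -0.102, 0.995, -0.0]
force: [0.4, -0.9, -1.5]
grip_width: 0.154
```

```bash
python3 -c "
from h import *
import pickle
plan(463.5,359.7,137,1.775)
p=eyes.capture('wrist');pickle.dump(p,open('w11.pkl','wb'))
s=telemetry.sense();c=s['eef_pos'];z=c[2]-26.4
overlay(p,[(rect(c[:2],1.775,178,128,z+15),(255,0,255)),(rect(c[:2],1.775,14,44,z+50),(255,0,0)),(rect((463.5,359.7),1.775,172,122,120),(255,255,0))],'w11',(20,0,492,350),1.65)"
```

```text
t 35.0 pos [463.6 358.3 173.7] yaw 1.775 f [ 0.4 -0.9 -1.5] grip 0.154 j6 -1.32
total [-0.002  0.012  0.306] calls 1 each [-0.002  0.012  0.306] turn [-0.002 -0.002 -0.   ]
```

View pics/w11.png

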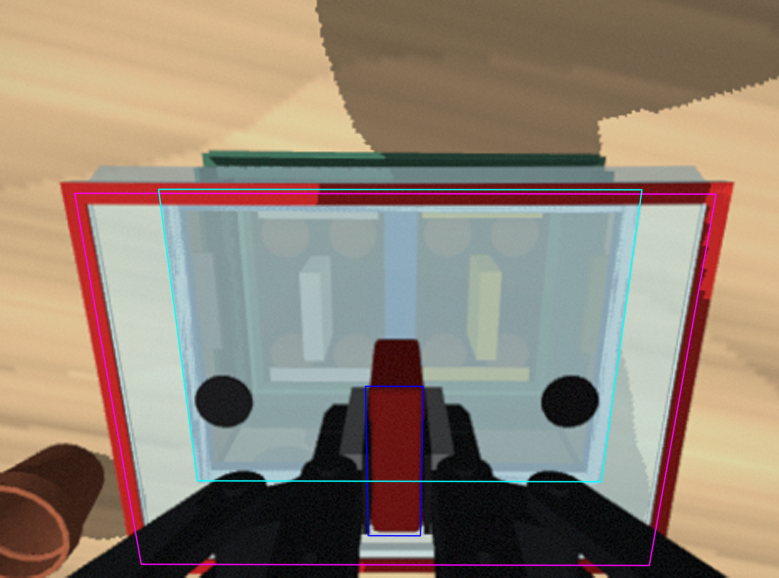

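drive_tool(
  series="0 0.011 0.08 0 0 0 0;0 0.011 0.15 0 0 0 0;0 0.011 0.2 0 0 0 0;0 0.011 0.24 0 0 0 0;0 0.011 0.27 0 0 0 0;0 0.011 0.285 0 0 0 0;0 0.011 0.295 0 0 0 0;0 0.011 0.295 0 0 0 0",
)

```text
time_s: 35.85
eef_pos: [463.6, 359.5, 138.9]
ee_rot: [0.0, -0.102, 0.995, -0.0]
force: [0.5, 0.4, -1.4]
grip_width: 0.151
```

drive_tool(
  series="0 0 0.01 0 0 0 0;0 0 0.015 0 0 0 0;0 0 0.015 0 0 0 0",
)

```text
time_s: 36.15
eef_pos: [463.6, 359.5, 137.0]
ee_rot: [-0.0, -0.102, 0.995, -0.0]
force: [-0.1, -0.1, -1.4]
grip_width: 0.151
```

drive_tool(
  series="0 0 0.005 0 0 0 0;0 0 0.01 0 0 0 0;0 0 0.015 0 0 0 0;0 0 0.015 0 0 0 0",
)

```text
time_s: 36.55
eef_pos: [463.6, 359.6, 136.6]
ee_rot: [0.0, -0.102, 0.995, -0.0]
force: [-4.0, -3.1, 9.4]
grip_width: 0.148
```

Contact at 136.6 (expected 136.4), so the plate is on the collar. Release and check.

drive_tool(
  series="0 0 0 0 0 0 0.4;0 0 0 0 0 0 0.4;0 0 0 0 0 0 0.4;0 0 0 0 0 0 0.4",
)

```text
time_s: 36.95
eef_pos: [463.6, 359.5, 136.5]
ee_rot: [0.0, -0.102, 0.995, -0.0]
force: [-0.4, 1.4, 0.7]
grip_width: 0.401
```

drive_tool(
  series="0 0 -0.3 0 0 0 0.4;0 0 -0.6 0 0 0 0.4;0 0 -0.9 0 0 0 0.6;0 0 -1 0 0 0 0.6;0 0 -1 0 0 0 0.6",
)

```text
time_s: 37.45
eef_pos: [464.0, 359.8, 257.8]
ee_rot: [0.002, -0.102, 0.995, 0.0]
force: [0.6, -0.4, -0.1]
grip_width: 0.599
```

```bash
python3 -c "
from h import *
import pickle
plan(463.5,359.7,137,1.775)
p=eyes.capture('wrist');pickle.dump(p,open('w12.pkl','wb'))
t=(463.5,359.7);a=1.775
overlay(p,[(rect(t,a,178,128,125),(255,0,255)),(rect(t,a,14,44,160),(255,0,0)),(rect(t,a,188,138,110),(255,255,0))],'w12',(60,0,452,300),1.9)
p=eyes.capture('scene')
q=cv2.imread('pics/w12.png')
f=p['frame'][170:300,300:450,::-1];f=cv2.resize(f,None,fx=2,fy=2,interpolation=cv2.INTER_CUBIC)
q[-260:,:300]=f;cv2.imwrite('pics/w12.png',q)
"
```

```text
t 37.45 pos [464.  359.8 257.8] yaw 1.775 f [ 0.6 -0.4 -0.1] grip 0.599 j6 -1.31
total [ 8.000e-03 -1.000e-03  1.007e+00] calls 2 each [ 0.004 -0.     0.503] turn [ 0.001  0.007 -0.001]
```

View pics/w12.png

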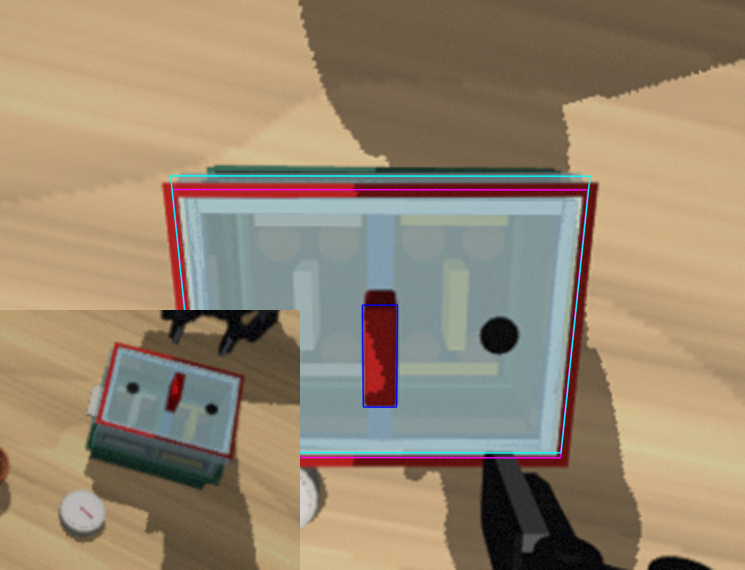

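The lid overlay sits on its model at origin height 110, with the same edge margins as when it lay flat on the table. The scene inset shows it level, and the dial and pot are where they were.

```bash
python3 -c "
from h import *
p=eyes.capture('top')
for n in ['clay_pot','dial','lid']: print(n,nets.spot_in(n,p)[:1])
print(ctrl.finish_job())"
```

```text
clay_pot [{'rect': [182.2, 156.1, 206.4, 179.3], 'confidence': 0.88}]
dial [{'rect': [135.8, 164.5, 159.6, 184.7], 'confidence': 0.54}]
lid [{'rect': [93.5, 193.9, 163.0, 247.0], 'confidence': 0.93}]
the job is handed in; nothing more can be done
None
```

The seed propagator is assembled in the green tray and handed in at about 37.5 s on the robot's clock. The system gave no verdict, so what follows rests on my own checks.

- **Inserts:** I set the white insert in the white bay first, then the yellow in the yellow bay. The wrist picture showed both plates lying on the seated model to about 1 mm.
- **Collar:** It met the ledge at the expected height (TCP 94.3 mm, expected 94.4). Afterwards its top edge matched the seated model to about 1–1.5 mm.
- **Lid:** It met the collar at TCP 136.6 mm (expected 136.4). The last pictures show it level and centred over the collar, with the gripper clear above it.
- **Pot and dial:** The detection boxes are within 2–4 px of the first ones. That is within the detector's scatter, and neither looked moved in the pictures.

**Disagreements:**
- The top camera placed things about 3–4 mm off in y compared with the wrist camera. I used the wrist camera, after estimating its own bias at about 1 mm from a held handle.
- The collar looked tilted by about 0.03 rad in the gripper before it landed. The picture after release showed no sign of that.

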